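# Put the circuit kit back in its trays after the lesson

### The arm

A 6-joint arm with a two-finger parallel gripper is mounted at the origin on a cart in front of the work surface, level with it; the furniture and walls round the work are solid. World frame = base frame: x ahead of the robot, y to its left, z up, the work surface at z = 0. Lengths are in m, angles in degrees, forces in N, time in s.
With the tool pointing down it reaches from about 0.25 to 0.725 m from the base axis. Payload 9.7 kg.
Tool frame: the origin (TCP) lies midway between the tips of the shut fingers; the grasp point (between the pads) lies 19 mm behind it; z points along the fingers, y is the line along which they close (so a half turn about z gives the same grasp; the last joint's range is limited). The gripper opens to 85 mm and grips with 20 to 120 N. Pads are 22 mm wide; open, the fingers measure 114 mm over their backs; the gripper's body (76 mm by 85 mm) begins 54 mm behind the grasp point. The pads swing forward as they close: fully open they stand 13 mm farther back than shut.
Start: joints at [-72.135, 4.979, 10.078, 95.1, 0, 90], TCP at [0.169, -0.523, 0.194] pointing down, gripper open.
Joint ranges: [-179.16, 179.16], [-48.56, 103.87], [-65.8, 70.77], [-126.05, 130.52], [-82.76, 87.17], [-180, 180]. Speed limits (degrees/s): [127.2, 127.2, 147.25, 180, 180, 180].

### API

Orientations are given as [roll, pitch, yaw] about the fixed x, y, z axes, in that order (R = Rz(yaw) Ry(pitch) Rx(roll)).
In Python, from workcell import bot gives the robot as it stands.
- The arm moves only by the shell command python3 -m crank 'ROWS' [FORCE]. ROWS is JSON, a list of rows, each an object with "gripper": the finger opening in mm, from 0 to 85.4; "travel": the shift along the tool's x, y, z in mm, a list of three; "twist": the turn, a rotation vector about the tool's x, y, z in rad, a list of three. In form: [{"gripper": gripper, "travel": [tx, ty, tz], "twist": [rx, ry, rz]}, ...]. A call has 1 to 12 rows; each row shifts and turns the commanded pose from where the row before left it, along the tool's axes as they then stand; what a row does not reach is not made up. A row lasts 1/8 s, in which the tool goes at most 62.5 mm and 10.7 degrees, less where a joint would pass 70% of its speed; a pose out of reach is approached as far as the arm can. A call is refused whole if a number of a shift passes 62.5 or a number of a turn 0.188, either way. A call with a gripper value outside its range is refused whole. The fingers move at their own pace and stop on an object; FORCE is the grip in N (left out, the last holds). Time passes only in rows, so rows that do not move let the fingers close. It gives the time, the measured TCP pose, the force, the opening and the grip force at its end, in the units of the state.
- bot.get_obs(): the state, without advancing time (a new reading comes with each control period).
- bot.camera(name): name is "side" or "top"; returns the picture (384x512x3 uint8, red, green, blue); there is no depth.
- bot.calibration(name): a dict with "vfov" (degrees; the focal length in pixels is half the picture's height over the tangent of half this angle, whatever the lens; pixels are square), "cx", "cy" (the principal point, pixels), "camera_from_world" (4x4, takes a point from world to camera coordinates). Camera axes: x right, y down, z forward; pixel columns grow to the right and rows downward; lengths in m; the calibration is good to about 2 mm. A picture is of the moment at which its call begins. calibration takes no time and is no camera call.
- bot.job_done(): hands the job in; it is judged then, once.
The state is a dict: "time": time; "q": joint angles; "qd": joint speeds; "joint_efforts": joint torques, N m; "ee_pos": TCP position; "tcp_rot": TCP orientation; "wrist_force": force on the tool from outside, world axes, zero at the start; "torque": the same for the moment, N m; "opening": finger opening in m; "grasp_force": force on a finger pad.
Only numpy, scipy, OpenCV 4.12 (cv2) and the standard library are available. Lean on these libraries where they do the work, as an engineer would, in place of code of your own. Each camera call takes 0.05 s, during which the arm holds its last target. There are 200 camera calls.

### The job

The circuit lesson is over: put the five loose parts (two lamp holders, two motors and a switch) back into the storage trays, each in an empty bay of the tray that already holds its own kind. Every part must be set down, not dropped, and stand upright and flat on the floor of a bay of its own, so that all three trays are full and one look shows the kit is complete.

Things in the scene. Friction and masses are not known exactly. Their poses are not given: they have to be found in the camera images.
- lamp_a_mid (a point): Lamp holder: white base 56 (x) x 42 (y) x 10 mm with a brass terminal (top at 16 mm) at each end; in the middle a black round socket 25 mm across, from 10 to 30 mm above the underside (grip here, across y), then a brass collar and a round glass bulb; 53 mm high. Loose, under 100 g. Point: centre in plan, half-way up; z up. One of two alike.
- lamp_b_mid (a point): Lamp holder: white base 56 (x) x 42 (y) x 10 mm with a brass terminal (top at 16 mm) at each end; in the middle a black round socket 25 mm across, from 10 to 30 mm above the underside (grip here, across y), then a brass collar and a round glass bulb; 53 mm high. Loose, under 100 g. Point: centre in plan, half-way up; z up. One of two alike.
- motor_a_mid (a point): Electric motor: white base 56 (x) x 42 (y) x 10 mm with a brass terminal (top at 16 mm) at each end; on it a lying steel can 25 mm across, 28 mm long along x, its axis 26.5 mm above the underside (grip here, across y), with a brass pulley at +x; 39 mm high. Loose, under 100 g. Point: centre in plan, half-way up; z up. One of two alike.
- motor_b_mid (a point): Electric motor: white base 56 (x) x 42 (y) x 10 mm with a brass terminal (top at 16 mm) at each end; on it a lying steel can 25 mm across, 28 mm long along x, its axis 26.5 mm above the underside (grip here, across y), with a brass pulley at +x; 39 mm high. Loose, under 100 g. Point: centre in plan, half-way up; z up. One of two alike.
- switch_a_mid (a point): Toggle switch: white base 56 (x) x 42 (y) x 10 mm with a brass terminal (top at 16 mm) at each end; on it a grey housing 28 (x) x 25 (y) mm, from 10 to 32 mm above the underside (grip here, across y), with a slanting steel lever on top; 50 mm high. Loose, under 100 g. Point: centre in plan, half-way up; z up. The only loose one.
- tray_lamps: Grey fixed tray 78 (x) x 186 (y) mm, origin under its centre. Three bays 72 (x) x 58 (y) mm, centres at x = 0, y = -61, 0, +61 mm; floor 3 mm, wall tops 14 mm above the underside. For lamp holders: one already stands in the middle bay; both end bays are empty. Stored parts are fixed, their long axis along the tray's x.
- tray_motors: Grey fixed tray 78 (x) x 186 (y) mm, origin under its centre. Three bays 72 (x) x 58 (y) mm, centres at x = 0, y = -61, 0, +61 mm; floor 3 mm, wall tops 14 mm above the underside. For motors: one already stands in the end bay at y = +61 mm; the bays at y = 0 and -61 mm are empty. Stored parts are fixed, their long axis along the tray's x.
- tray_switches: Grey fixed tray 78 (x) x 186 (y) mm, origin under its centre. Three bays 72 (x) x 58 (y) mm, centres at x = 0, y = -61, 0, +61 mm; floor 3 mm, wall tops 14 mm above the underside. For switches: two already stand in the end bays; the middle bay is empty. Stored parts are fixed, their long axis along the tray's x.
Things that resemble listed ones, but are neither listed nor needed, are in the scene too. Leave any orange look-alike of the part that bears motor_a_mid alone.

How it is judged:
By the outcome, as a careful person would: the job done as asked, in the order asked, and still so for the second after the job is handed in, with the robot touching nothing.
It also fails if it takes over 117 s, if anything falls off the work surface, if the arm or the gripper's body presses on something with over 40 N, if the wrist force passes 120 N, or if a joint passes its speed limit or range.

## Working session

There is one attempt and no reset: what is moved stays moved. The work goes in short steps, Python scripts to look and compute and a shell command to move; the robot and the scene stay as the last step left them, time stands still between calls to the robot, and variables do not carry over. Pictures are saved under pics/ and viewed, at most 14 in all, crops included, and the job is handed in when it is done.

```bash
mkdir -p pics; python3 - <<'E'
from workcell import bot
import cv2
for n in("top","side"):
    im=bot.camera(n); cv2.imwrite(f"pics/{n}0.png",cv2.resize(im[:,:,::-1],None,fx=1.5,fy=1.5,interpolation=cv2.INTER_CUBIC)); cv2.imwrite(f"/tmp/{n}raw.png",im[:,:,::-1])
    print(n,bot.calibration(n))
o=bot.get_obs();print(o["time"],o["ee_pos"],o["tcp_rot"],o["opening"])
E
```

```text
top {'vfov': 48.73477246396639, 'cx': 253.68836261469235, 'cy': 194.3464586004549, 'camera_from_world': array([[ 0.00380043, -0.99985838,  0.01639438, -0.01940162],
       [-0.99527841, -0.00537207, -0.09691246,  0.52637279],
       [ 0.0969868 , -0.01594866, -0.99515788,  1.03073596],
       [ 0.        ,  0.        ,  0.        ,  1.        ]])}
side {'vfov': 53.841179211174364, 'cx': 256.1891118732927, 'cy': 188.55260044149477, 'camera_from_world': array([[-0.86941903, -0.49389833,  0.01322865,  0.45871021],
       [-0.30439956,  0.51436699, -0.80172783,  0.19922806],
       [ 0.38916765, -0.70106422, -0.59754288,  0.99402885],
       [ 0.        ,  0.        ,  0.        ,  1.        ]])}
0.1 [ 0.16864986 -0.52324358  0.19315549] [-1.79931509e+02  1.51988710e-04  1.78641188e+01] 0.08511026174659733
```

View pics/top0.png

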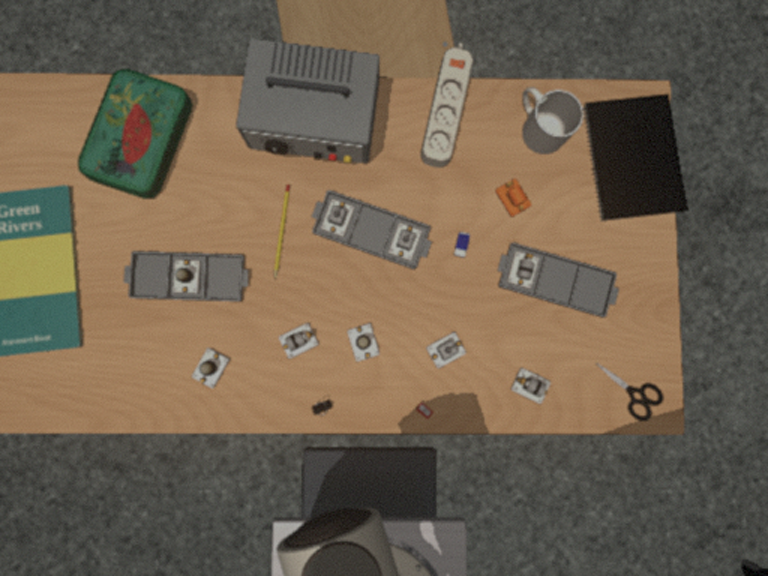

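View pics/side0.png

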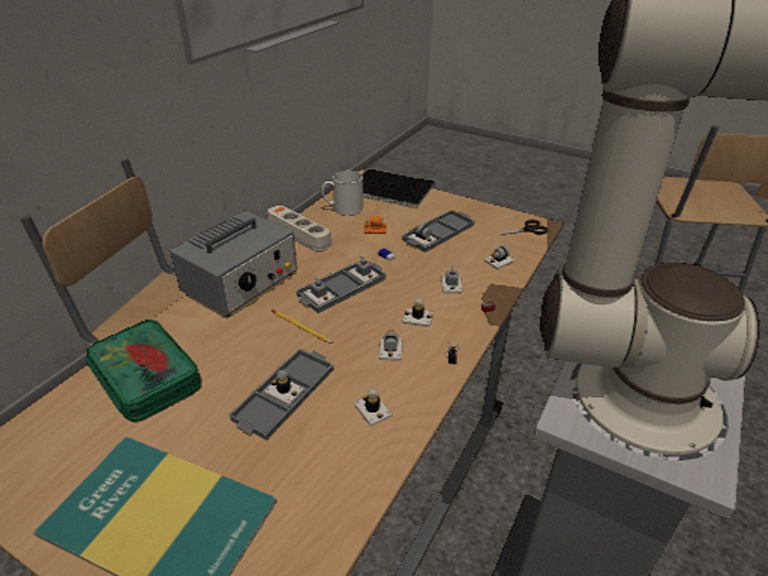

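Top view (768-px picture): loose lamps at (210,368) and (363,342), loose motors at (299,340) and (531,386), and the switch at (447,350). The trays are lamps (187,276), switches (373,229) and motors (557,279). The orange motor at (513,197) must be left alone. Next I'll segment the white bases and check them in an enlarged crop.

```bash
cat > h.py <<'E'
import numpy as np,cv2
from workcell import bot
def K(n):
    c=bot.calibration(n);f=192/np.tan(np.radians(c["vfov"]/2));return f,c["cx"],c["cy"],c["camera_from_world"]
def ray(n,u,v,z):
    f,cx,cy,T=K(n);R,t=T[:3,:3],T[:3,3]
    d=R.T@np.array([(u-cx)/f,(v-cy)/f,1]);o=-R.T@t
    return o+d*(z-o[2])/d[2]
def proj(n,p):
    f,cx,cy,T=K(n);q=T[:3,:3]@np.array(p)+T[:3,3];return f*q[0]/q[2]+cx,f*q[1]/q[2]+cy
E
python3 - <<'E'
from h import *
im=cv2.imread("/tmp/topraw.png")
hsv=cv2.cvtColor(im,cv2.COLOR_BGR2HSV)
C={"lampA":(140,245),"motA":(199,227),"lampB":(242,228),"sw":(298,233),"motB":(354,257)}
S=6;tiles=[]
for k,(u,v) in C.items():
    # rectify onto z=10mm plane not needed: hull of non-wood pixels
    r=16;sub=hsv[v-r:v+r,u-r:u+r];m=((sub[:,:,1]<75)&(sub[:,:,2]>110)).astype(np.uint8)
    n,l,s,c=cv2.connectedComponentsWithStats(m);i=1+s[1:,4].argmax()
    ys,xs=np.where(l==i);pts=np.array([ray("top",x+u-r,y+v-r,.01)[:2] for x,y in zip(xs,ys)],np.float32)*1000
    (cx,cy),(w,h),a=cv2.minAreaRect(pts);a=a if w>h else a+90
    print(k,round(cx),round(cy),"size",round(w),round(h),"yaw",round((a+90)%180-90,1))
    t=cv2.resize(im[v-22:v+22,u-22:u+22],None,fx=6,fy=6,interpolation=cv2.INTER_CUBIC)
    b=[]
    for sx,sy in((28,21),(-28,21),(-28,-21),(28,-21)):
        q=np.radians(a);x=cx+sx*np.cos(q)-sy*np.sin(q);y=cy+sx*np.sin(q)+sy*np.cos(q);p=proj("top",(x/1e3,y/1e3,.01));b.append(((p[0]-u+22.5)*6,(p[1]-v+22.5)*6))
    cv2.polylines(t,[np.int32(b)],True,(0,0,255),1);tiles.append(t)
tiles.append(np.zeros_like(tiles[0]))
cv2.imwrite("pics/parts.png",np.vstack([np.hstack(tiles[:3]),np.hstack(tiles[3:])]))
T=cv2.resize(im[120:215,75:420],None,fx=2.3,fy=2.3,interpolation=cv2.INTER_CUBIC)
# trays, two strips
A=cv2.resize(im[120:215,75:295],None,fx=3.1,fy=3.1,interpolation=cv2.INTER_CUBIC)
B=cv2.resize(im[120:215,200:420],None,fx=3.1,fy=3.1,interpolation=cv2.INTER_CUBIC)
cv2.imwrite("pics/trays.png",np.vstack([A,B]))
E
```

```text
lampA 400 266 size 43 57 yaw -27.2
motA 446 121 size 43 57 yaw -63.0
lampB 444 12 size 56 43 yaw 17.6
sw 431 -126 size 42 56 yaw -63.4
motB 372 -268 size 58 43 yaw 63.7
```

View pics/parts.png

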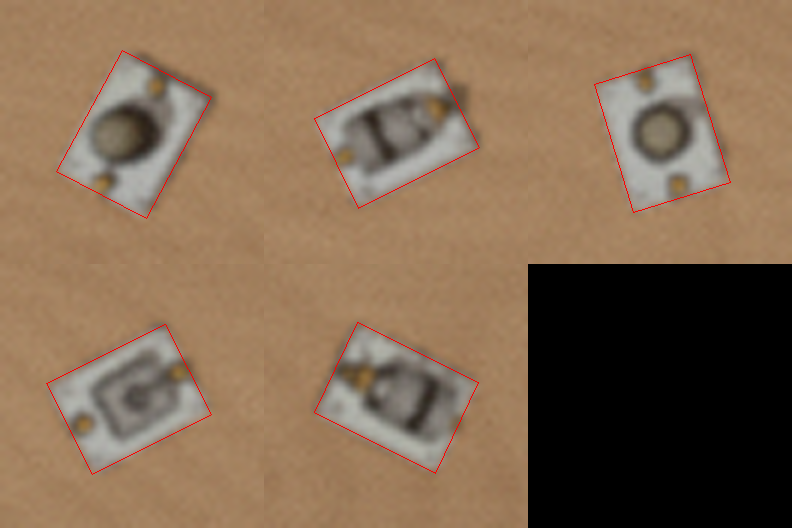

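View pics/trays.png

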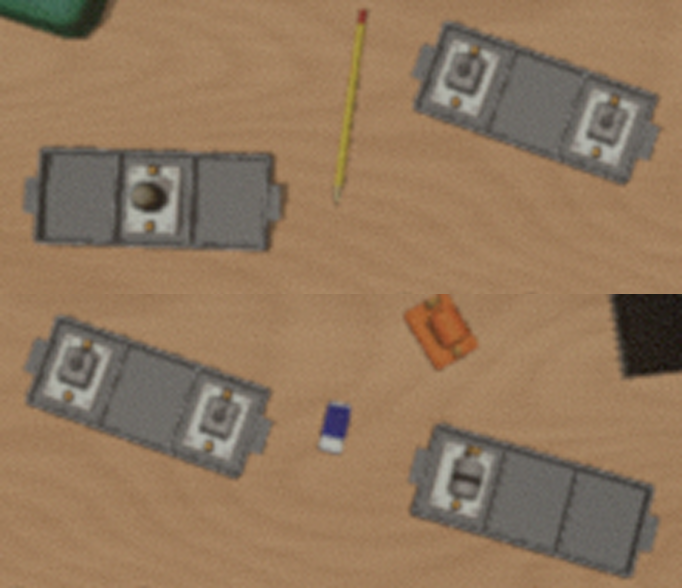

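The overlays match the 56×42 outlines, so the part poses are good. The lamps tray has both end bays empty, the switch tray has its middle bay empty, and the motor tray's stored motor is at its left end. Now I'll fit the tray poses from the rim corners I read off.

```bash
python3 - <<'E'
from h import *
from scipy.optimize import least_squares
Q={"lamps":[(40,149),(272,154),(270,250),(35,241)],"switches":[(447,23),(657,97),(627,184),(415,109)],"motors":[(437,131),(653,192),(632,283),(411,222)]}
im=cv2.imread("/tmp/topraw.png")
for k,c in Q.items():
    off=200 if k=="motors" else 75
    W=np.array([ray("top",u/3.1+off-.34,v/3.1+120-.34,.014)[:2] for u,v in c])
    M=np.array([(39,93),(39,-93),(-39,-93),(-39,93)])/1e3
    def f(p,m=M): 
        R=np.array([[np.cos(p[2]),-np.sin(p[2])],[np.sin(p[2]),np.cos(p[2])]]);return m@R.T+p[:2]
    s=least_squares(lambda p:(f(p)-W).ravel(),[*W.mean(0),0]).x
    print(k,np.round(s[:2]*1e3),round(np.degrees(s[2]),1),"res mm",np.round((f(s)-W)*1e3,1).tolist(),"sides",np.round([np.linalg.norm(W[i]-W[i-1])*1e3 for i in range(4)]))
    print("  bays -61,0,61:",np.round(f(s,np.array([(0,-.061),(0,0),(0,.061)]))*1e3).tolist())
E
cat >> h.py <<'E'
def go(x,y,z,yaw):
    "print shift (tool axes now, mm) and turn about tool z (rad) to the target in mm, deg"
    o=bot.get_obs();p=o["ee_pos"]*1e3;psi=o["tcp_rot"][2];c,s=np.cos(np.radians(psi)),np.sin(np.radians(psi))
    d=np.array([x,y,z])-p;dy=(yaw-psi+90)%180-90
    print("t",round(o["time"],2),"pos",p.round(1),"rpy",o["tcp_rot"].round(1),"q6",o["q"][5].round(1),"open",round(o["opening"]*1e3,1),"grip",round(o["grasp_force"],1))
    print("shift",[round(c*d[0]+s*d[1],1),round(s*d[0]-c*d[1],1),round(-d[2],1)],"turn",round(-np.radians(dy),3))
E
python3 -c "
from h import *;go(372,-268,100,63.7)"
```

```text
lamps [553. 308.] -1.2 res mm [[1.1, -1.7], [0.1, 0.3], [0.6, 2.3], [-1.8, -0.9]] sides [ 75. 188.  78. 189.]
  bays -61,0,61: [[552.0, 247.0], [553.0, 308.0], [554.0, 369.0]]
switches [633.  -2.] -19.3 res mm [[1.1, 0.8], [0.3, -1.5], [-1.0, -0.6], [-0.4, 1.3]] sides [ 76. 183.  76. 184.]
  bays -61,0,61: [[613.0, -59.0], [633.0, -2.0], [654.0, 56.0]]
motors [ 550. -316.] -15.5 res mm [[0.1, 1.3], [0.0, -1.0], [-0.4, 0.2], [0.2, -0.4]] sides [ 79. 184.  77. 186.]
  bays -61,0,61: [[533.0, -375.0], [550.0, -316.0], [566.0, -258.0]]
t 0.1 pos [ 168.6 -523.2  193.2] rpy [-179.9    0.    17.9] q6 90.0 open 85.1 grip 0.0
shift [np.float64(271.8), np.float64(-180.6), np.float64(93.2)] turn -0.8
```

```bash
python3 -m crank '[{"gripper":60,"travel":[39,-26,3],"twist":[0,0,0]},{"gripper":60,"travel":[39,-26,3],"twist":[0,0,0]},{"gripper":60,"travel":[39,-26,3],"twist":[0,0,0]},{"gripper":60,"travel":[39,-26,3],"twist":[0,0,0]},{"gripper":60,"travel":[39,-26,3],"twist":[0,0,0]},{"gripper":60,"travel":[39,-26,3],"twist":[0,0,0]},{"gripper":60,"travel":[39,-26,3],"twist":[0,0,0]},{"gripper":60,"travel":[0,0,14],"twist":[0,0,-0.16]},{"gripper":60,"travel":[0,0,14],"twist":[0,0,-0.16]},{"gripper":60,"travel":[0,0,14],"twist":[0,0,-0.16]},{"gripper":60,"travel":[0,0,14],"twist":[0,0,-0.16]},{"gripper":60,"travel":[0,0,14],"twist":[0,0,-0.16]}]' 30; python3 -c "
from h import *;go(372,-268,14,63.7)"
```

```text
time: 1.6
ee_pos: [0.3725, -0.2663, 0.102]
tcp_rot: [-180.0, -0.0, 64.0]
wrist_force: [-0.4, 0.1, 0.4]
opening: 0.0601
grasp_force: 0.0
t 1.6 pos [ 372.5 -266.3  102. ] rpy [-180.   -0.   64.] q6 80.4 open 60.1 grip 0.0
shift [np.float64(-1.7), np.float64(0.3), np.float64(88.0)] turn 0.005
```

```bash
python3 -m crank '[{"gripper":60,"travel":[-2,0,24],"twist":[0,0,0]},{"gripper":60,"travel":[0,0,24],"twist":[0,0,0]},{"gripper":60,"travel":[0,0,20],"twist":[0,0,0]},{"gripper":60,"travel":[0,0,12],"twist":[0,0,0]},{"gripper":60,"travel":[0,0,8],"twist":[0,0,0]},{"gripper":40,"travel":[0,0,0],"twist":[0,0,0]},{"gripper":30,"travel":[0,0,0],"twist":[0,0,0]},{"gripper":20,"travel":[0,0,0],"twist":[0,0,0]},{"gripper":15,"travel":[0,0,0],"twist":[0,0,0]},{"gripper":15,"travel":[0,0,0],"twist":[0,0,0]},{"gripper":15,"travel":[0,0,0],"twist":[0,0,0]}]' 30
```

```text
time: 2.98
ee_pos: [0.3719, -0.2683, 0.0148]
tcp_rot: [180.0, -0.0, 63.7]
wrist_force: [0.3, -0.6, -1.0]
opening: 0.0152
grasp_force: 0.0
```

```bash
python3 -m crank '[{"gripper":15,"travel":[0,0,-5],"twist":[0,0,0]},{"gripper":15,"travel":[0,0,-15],"twist":[0,0,0]},{"gripper":15,"travel":[0,0,-22],"twist":[0,0,0]},{"gripper":15,"travel":[0,0,-22],"twist":[0,0,0]},{"gripper":15,"travel":[0,0,-22],"twist":[0,0,0]},{"gripper":15,"travel":[0,0,0],"twist":[0,0,0]}]' 30;python3 -c "
from h import *;go(533,-375,100,-15.5)"
```

```text
time: 3.72
ee_pos: [0.3728, -0.269, 0.1032]
tcp_rot: [179.8, 0.0, 63.7]
wrist_force: [-0.8, 0.3, -0.4]
opening: 0.0149
grasp_force: 0.0
t 3.73 pos [ 372.8 -269.   103.2] rpy [179.8   0.   63.7] q6 80.5 open 14.9 grip 0.0
shift [np.float64(-24.1), np.float64(190.6), np.float64(3.2)] turn 1.382
```

The fingers closed to 15 mm without gripping anything, so I'll look.

```bash
python3 - <<'E'
from h import *
t=bot.camera("top")[:,:,::-1];s=bot.camera("side")[:,:,::-1]
cv2.imwrite("/tmp/t1.png",t);cv2.imwrite("/tmp/s1.png",s)
for n in("top","side"): print(n,proj(n,(.372,-.268,.01)))
u,v=map(int,proj("side",(.372,-.268,.03)))
a=cv2.resize(t[200:300,300:400],(400,400),interpolation=cv2.INTER_CUBIC);b=cv2.resize(s[max(0,v-50):v+50,u-50:u+50],(400,400),interpolation=cv2.INTER_CUBIC)
print(u,v);cv2.imwrite("pics/miss.png",np.hstack([a,b]))
E
```

```text
top (np.float64(353.6134424663005), np.float64(256.9048867474298))
side (np.float64(332.85485521051737), np.float64(171.4101842772006))
333 166
```

View pics/miss.png

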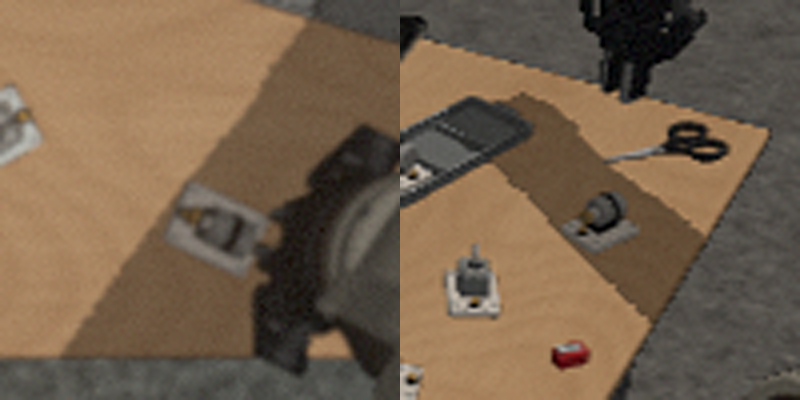

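```bash
python3 - <<'E'
from h import *
o=bot.get_obs();print(o["ee_pos"],o["q"])
S=proj("side",o["ee_pos"]);T=proj("top",o["ee_pos"]);print("tcp side",S,"top",T)
t=cv2.imread("/tmp/t1.png");s=cv2.imread("/tmp/s1.png")
def cr(im,p,r=40):
    u,v=int(p[0]),int(p[1]);u=min(max(u,r),512-r);v=min(max(v,r),384-r)
    x=cv2.resize(im[v-r:v+r,u-r:u+r],(400,400),interpolation=cv2.INTER_CUBIC);x=cv2.convertScaleAbs(x,alpha=1.8,beta=25)
    cv2.drawMarker(x,(int((p[0]-u+r+.5)*200/r),int((p[1]-v+r+.5)*200/r)),(0,0,255),0,12,1);print("crop origin",u-r,v-r);return x
cv2.imwrite("pics/tcp.png",np.hstack([cr(t,T),cr(s,S)]))
E
```

```text
[ 0.37188635 -0.26836306  0.10082379] [-3.58136320e+01 -8.42632628e+00 -1.32817084e+01  8.51236041e+01
 -2.25279181e-03  8.04868097e+01]
tcp side (np.float64(336.5686519370648), np.float64(148.89633065516642)) top (np.float64(363.7262983748913), np.float64(258.9365274951122))
crop origin 323 218
crop origin 296 108
```

View pics/tcp.png

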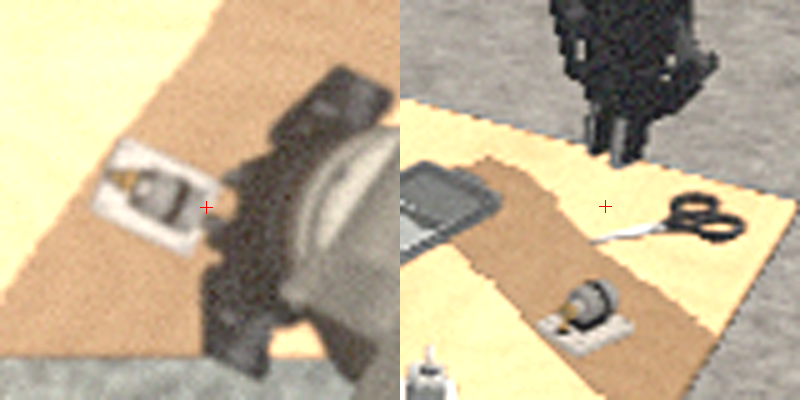

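```bash
python3 - <<'E'
from h import *
from scipy.optimize import least_squares
P={"side":(339.2,139.6),"top":(366.5,258.3)}
r=least_squares(lambda p:np.concatenate([np.subtract(proj(n,p),P[n]) for n in P]),[.37,-.27,.1]);print(r.x*1e3,r.fun)
E
python3 -m crank '[{"gripper":60,"travel":[0,0,24],"twist":[0,0,0]},{"gripper":60,"travel":[0,0,24],"twist":[0,0,0]},{"gripper":60,"travel":[0,0,24],"twist":[0,0,0]},{"gripper":60,"travel":[0,0,14],"twist":[0,0,0]},{"gripper":60,"travel":[0,0,0],"twist":[0,0,0]},{"gripper":60,"travel":[0,0,0],"twist":[0,0,0]}]'; python3 - <<'E'
from h import *
t=bot.camera("top")[:,:,::-1];s=bot.camera("side")[:,:,::-1]
o=bot.get_obs();print(o["ee_pos"],o["opening"])
def cr(im,p,r=40):
    u,v=int(p[0]),int(p[1])
    x=cv2.resize(im[v-r:v+r,u-r:u+r],(400,400),interpolation=cv2.INTER_CUBIC);x=cv2.convertScaleAbs(x,alpha=1.8,beta=25)
    cv2.drawMarker(x,(int((p[0]-u+r+.5)*200/r),int((p[1]-v+r+.5)*200/r)),(0,0,255),0,12,1);print("crop origin",u-r,v-r);return x
cv2.imwrite("pics/tcp2.png",np.hstack([cr(t,proj("top",o["ee_pos"])),cr(s,proj("side",o["ee_pos"]))]))
E
```

```text
[ 372.93031368 -265.31551973  137.35922282] [-1.69472413  0.0150921   0.39282403  1.06103528]
time: 4.58
ee_pos: [0.3722, -0.2685, 0.0155]
tcp_rot: [180.0, 0.0, 63.7]
wrist_force: [-0.3, 0.3, 0.9]
opening: 0.0601
grasp_force: 0.0
[ 0.37236019 -0.26866035  0.01568824] 0.059841913858751816
crop origin 314 216
crop origin 293 129
```

View pics/tcp2.png

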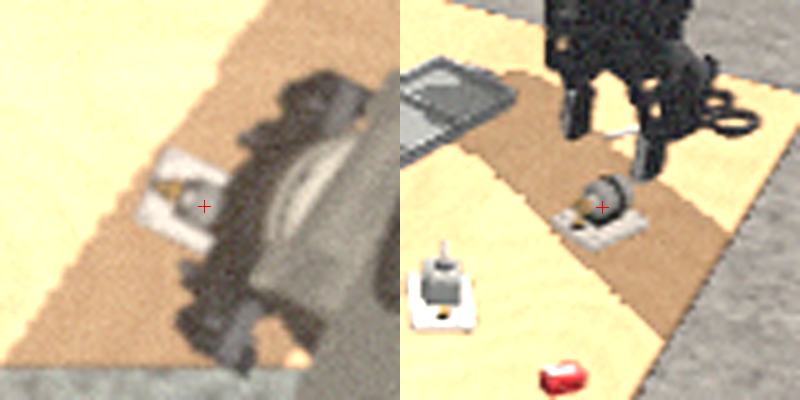

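The fingertips sit about 35 mm above the reported TCP, both here and in the earlier picture. In the side crop they are at (608,155) and the reported TCP is at (602,206). Reported z is therefore too low, so I'll descend about 28 mm more and grip.

```bash
python3 -m crank '[{"gripper":60,"travel":[0,0,10],"twist":[0,0,0]},{"gripper":60,"travel":[0,0,10],"twist":[0,0,0]},{"gripper":60,"travel":[0,0,8],"twist":[0,0,0]},{"gripper":45,"travel":[0,0,0],"twist":[0,0,0]},{"gripper":32,"travel":[0,0,0],"twist":[0,0,0]},{"gripper":22,"travel":[0,0,0],"twist":[0,0,0]},{"gripper":15,"travel":[0,0,0],"twist":[0,0,0]},{"gripper":15,"travel":[0,0,0],"twist":[0,0,0]}]' 30; python3 - <<'E'
from h import *
s=bot.camera("side")[:,:,::-1]
o=bot.get_obs();print(o["ee_pos"],o["opening"],o["grasp_force"],o["wrist_force"])
x=cv2.resize(s[130:230,280:400],(720,600),interpolation=cv2.INTER_CUBIC);cv2.imwrite("pics/grip1.png",cv2.convertScaleAbs(x,alpha=1.8,beta=25))
E
```

```text
time: 5.68
ee_pos: [0.3722, -0.2685, -0.0128]
tcp_rot: [179.9, 0.0, 63.7]
wrist_force: [-0.4, -0.1, 3.3]
opening: 0.0236
grasp_force: 29.8
[ 0.37217041 -0.26854103 -0.01275759] 0.023517577493464885 29.81827050447464 [-0.38785525 -0.05692341  4.77542165]
```

View pics/grip1.png

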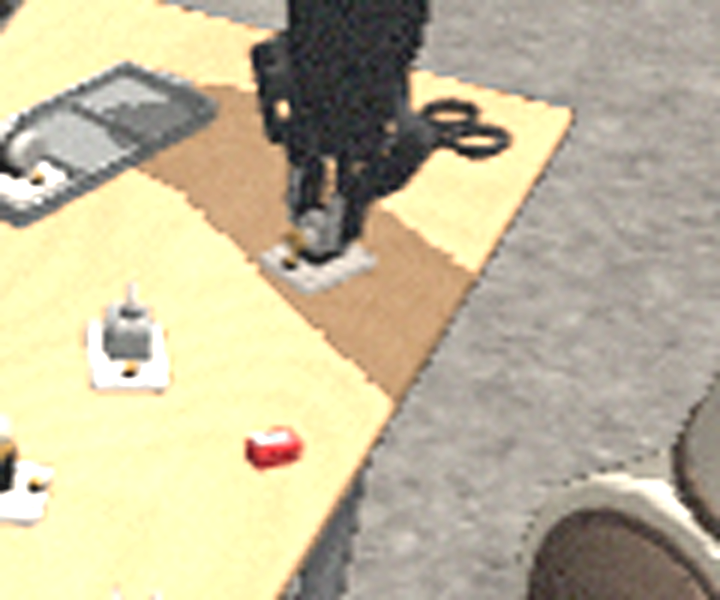

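```bash
python3 -m crank '[{"gripper":15,"travel":[0,0,-4],"twist":[0,0,0]},{"gripper":15,"travel":[0,0,-10],"twist":[0,0,0]},{"gripper":15,"travel":[0,0,-20],"twist":[0,0,0]},{"gripper":15,"travel":[0,0,-20],"twist":[0,0,0]},{"gripper":15,"travel":[0,0,-20],"twist":[0,0,0]},{"gripper":15,"travel":[0,0,0],"twist":[0,0,0]}]' 30;python3 - <<'E'
from h import *
go(533,-375,61,-15.5)
s=bot.camera("side")[:,:,::-1]
x=cv2.resize(s[110:210,280:400],(480,400),interpolation=cv2.INTER_CUBIC);cv2.imwrite("pics/lift1.png",cv2.convertScaleAbs(x,alpha=1.8,beta=25))
E
```

```text
time: 6.48
ee_pos: [0.3727, -0.2688, 0.0624]
tcp_rot: [179.8, 0.0, 63.7]
wrist_force: [0.5, -0.1, -1.6]
opening: 0.0234
grasp_force: 29.5
t 6.47 pos [ 372.7 -268.8   62.4] rpy [179.8   0.   63.7] q6 80.5 open 23.4 grip 29.5
shift [np.float64(-24.1), np.float64(190.8), np.float64(1.4)] turn 1.382
```

View pics/lift1.png

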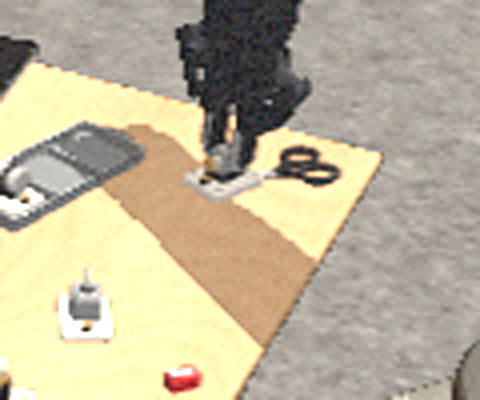

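The motor is held level and lifted clear.

```bash
python3 -m crank '[{"gripper":15,"travel":[-5,38,0],"twist":[0,0,0]},{"gripper":15,"travel":[-5,38,0],"twist":[0,0,0]},{"gripper":15,"travel":[-5,38,0],"twist":[0,0,0]},{"gripper":15,"travel":[-5,38,0],"twist":[0,0,0]},{"gripper":15,"travel":[-4,38,0],"twist":[0,0,0]},{"gripper":15,"travel":[0,0,0],"twist":[0,0,0.16]},{"gripper":15,"travel":[0,0,0],"twist":[0,0,0.16]},{"gripper":15,"travel":[0,0,0],"twist":[0,0,0.16]},{"gripper":15,"travel":[0,0,0],"twist":[0,0,0.16]},{"gripper":15,"travel":[0,0,0],"twist":[0,0,0.16]},{"gripper":15,"travel":[0,0,0],"twist":[0,0,0.16]},{"gripper":15,"travel":[0,0,0],"twist":[0,0,0.16]}]' 30
python3 -m crank '[{"gripper":15,"travel":[0,0,0],"twist":[0,0,0.16]},{"gripper":15,"travel":[0,0,0],"twist":[0,0,0.1]},{"gripper":15,"travel":[0,0,0],"twist":[0,0,0]},{"gripper":15,"travel":[0,0,0],"twist":[0,0,0]}]' 30
python3 -c "
from h import *;go(533,-375,-9,-15.5)
cv2.imwrite('/tmp/c.png',bot.camera('top')[:,:,::-1]);cv2.imwrite('/tmp/cs.png',bot.camera('side')[:,:,::-1])"
```

```text
time: 8.02
ee_pos: [0.531, -0.3736, 0.0592]
tcp_rot: [-179.9, 0.1, -0.8]
wrist_force: [0.2, -0.2, -1.0]
opening: 0.0237
grasp_force: 29.8
time: 8.52
ee_pos: [0.5313, -0.3738, 0.0601]
tcp_rot: [-180.0, 0.1, -15.2]
wrist_force: [-0.1, 0.4, 0.3]
opening: 0.0238
grasp_force: 29.7
t 8.53 pos [ 531.3 -373.8   60.1] rpy [-1.80e+02  1.00e-01 -1.52e+01] q6 160.1 open 23.8 grip 29.7
shift [np.float64(2.0), np.float64(0.7), np.float64(69.1)] turn 0.005
```

```bash
python3 -m crank '[{"gripper":15,"travel":[2,1,20],"twist":[0,0,0]},{"gripper":15,"travel":[0,0,20],"twist":[0,0,0]},{"gripper":15,"travel":[0,0,14],"twist":[0,0,0]},{"gripper":15,"travel":[0,0,8],"twist":[0,0,0]},{"gripper":15,"travel":[0,0,4],"twist":[0,0,0]},{"gripper":15,"travel":[0,0,2],"twist":[0,0,0]},{"gripper":15,"travel":[0,0,0],"twist":[0,0,0]},{"gripper":15,"travel":[0,0,0],"twist":[0,0,0]}]' 30;  python3 - <<'E'
from h import *
go(533,-375,-9,-15.5)
t=bot.camera("top")[:,:,::-1];s=bot.camera("side")[:,:,::-1]
u,v=map(int,proj("side",(.54,-.35,.02)));print(u,v)
a=cv2.resize(t[160:220,330:420],(600,400),interpolation=cv2.INTER_CUBIC);b=cv2.resize(s[v-30:v+30,u-45:u+45],(600,400),interpolation=cv2.INTER_CUBIC)
x=np.hstack([a,b]);cv2.imwrite("pics/place1.png",cv2.resize(cv2.convertScaleAbs(x,alpha=1.6,beta=20),(800,267)))
E
```

```text
time: 9.62
ee_pos: [0.5334, -0.3756, -0.0067]
tcp_rot: [180.0, -0.0, -15.4]
wrist_force: [0.1, -0.8, -0.1]
opening: 0.0237
grasp_force: 29.7
t 9.62 pos [ 533.4 -375.6   -6.7] rpy [180.   -0.  -15.4] q6 160.2 open 23.7 grip 29.7
shift [np.float64(-0.6), np.float64(-0.5), np.float64(2.3)] turn 0.002
298 146
```

View pics/place1.png

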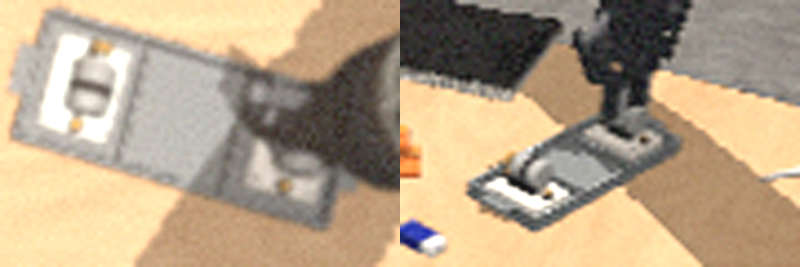

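The motor sits within the right-end bay, just above its floor. I'll lower the last bit and check the force.

```bash
python3 -m crank '[{"gripper":15,"travel":[0,0,1.5],"twist":[0,0,0]},{"gripper":15,"travel":[0,0,1],"twist":[0,0,0]},{"gripper":15,"travel":[0,0,0.5],"twist":[0,0,0]},{"gripper":15,"travel":[0,0,0],"twist":[0,0,0]}]' 30
```

```text
time: 10.22
ee_pos: [0.5332, -0.3755, -0.0097]
tcp_rot: [180.0, -0.0, -15.4]
wrist_force: [-1.6, 2.5, 4.5]
opening: 0.0236
grasp_force: 30.2
```

```bash
sed -i 's/(yaw-psi+90)%180-90/(yaw-psi+180)%360-180/' h.py; python3 -m crank '[{"gripper":34,"travel":[0,0,0],"twist":[0,0,0]},{"gripper":34,"travel":[0,0,0],"twist":[0,0,0]},{"gripper":34,"travel":[0,0,-6],"twist":[0,0,0]},{"gripper":34,"travel":[0,0,-20],"twist":[0,0,0]},{"gripper":34,"travel":[0,0,-25],"twist":[0,0,0]},{"gripper":34,"travel":[0,0,-25],"twist":[0,0,0]},{"gripper":50,"travel":[0,0,0],"twist":[0,0,-0.17]},{"gripper":50,"travel":[0,0,0],"twist":[0,0,-0.17]},{"gripper":50,"travel":[0,0,0],"twist":[0,0,-0.17]},{"gripper":50,"travel":[0,0,0],"twist":[0,0,-0.17]},{"gripper":50,"travel":[0,0,0],"twist":[0,0,-0.17]},{"gripper":50,"travel":[0,0,0],"twist":[0,0,-0.17]}]'
python3 -m crank '[{"gripper":50,"travel":[0,0,0],"twist":[0,0,-0.17]},{"gripper":50,"travel":[0,0,0],"twist":[0,0,-0.17]},{"gripper":50,"travel":[0,0,0],"twist":[0,0,-0.17]},{"gripper":50,"travel":[0,0,0],"twist":[0,0,-0.17]},{"gripper":50,"travel":[0,0,0],"twist":[0,0,-0.17]},{"gripper":50,"travel":[0,0,0],"twist":[0,0,-0.17]},{"gripper":50,"travel":[0,0,0],"twist":[0,0,-0.17]},{"gripper":50,"travel":[0,0,0],"twist":[0,0,-0.1]},{"gripper":50,"travel":[0,0,0],"twist":[0,0,0]}]'
python3 -c "
from h import *;go(446,121,40,117)"
```

```text
time: 11.72
ee_pos: [0.5336, -0.3758, 0.0676]
tcp_rot: [179.9, -0.0, 43.4]
wrist_force: [0.0, 0.8, 0.8]
opening: 0.0501
grasp_force: 0.0
time: 12.85
ee_pos: [0.5336, -0.3757, 0.0673]
tcp_rot: [180.0, 0.1, 116.9]
wrist_force: [-0.2, 0.8, -0.5]
opening: 0.0498
grasp_force: 0.0
t 12.85 pos [ 533.6 -375.7   67.3] rpy [1.800e+02 1.000e-01 1.169e+02] q6 27.9 open 49.8 grip 0.0
shift [np.float64(482.5), np.float64(147.0), np.float64(27.3)] turn -0.001
```

```bash
python3 -m crank '[{"gripper":50,"travel":[44,13,2],"twist":[0,0,0]},{"gripper":50,"travel":[44,13,2],"twist":[0,0,0]},{"gripper":50,"travel":[44,13,2],"twist":[0,0,0]},{"gripper":50,"travel":[44,13,2],"twist":[0,0,0]},{"gripper":50,"travel":[44,13,2],"twist":[0,0,0]},{"gripper":50,"travel":[44,13,2],"twist":[0,0,0]},{"gripper":50,"travel":[44,13,2],"twist":[0,0,0]},{"gripper":50,"travel":[44,13,2],"twist":[0,0,0]},{"gripper":50,"travel":[44,13,2],"twist":[0,0,0]},{"gripper":50,"travel":[44,13,2],"twist":[0,0,0]},{"gripper":50,"travel":[42,17,2],"twist":[0,0,0]},{"gripper":50,"travel":[0,0,0],"twist":[0,0,0]}]'
python3 -c "
from h import *;go(446,121,-14,117)"
```

```text
time: 14.35
ee_pos: [0.4453, 0.1231, 0.0446]
tcp_rot: [179.9, -0.0, 117.1]
wrist_force: [-0.6, -0.5, 0.3]
opening: 0.05
grasp_force: 0.0
t 14.35 pos [445.3 123.1  44.6] rpy [179.9  -0.  117.1] q6 78.4 open 50.0 grip 0.0
shift [np.float64(-2.2), np.float64(-0.3), np.float64(58.6)] turn 0.001
```

```bash
python3 -m crank '[{"gripper":50,"travel":[-2,0,20],"twist":[0,0,0]},{"gripper":50,"travel":[0,0,18],"twist":[0,0,0]},{"gripper":50,"travel":[0,0,12],"twist":[0,0,0]},{"gripper":50,"travel":[0,0,8],"twist":[0,0,0]},{"gripper":40,"travel":[0,0,0],"twist":[0,0,0]},{"gripper":30,"travel":[0,0,0],"twist":[0,0,0]},{"gripper":20,"travel":[0,0,0],"twist":[0,0,0]},{"gripper":15,"travel":[0,0,0],"twist":[0,0,0]},{"gripper":15,"travel":[0,0,0],"twist":[0,0,0]}]' 30
```

```text
time: 15.48
ee_pos: [0.447, 0.1191, -0.0135]
tcp_rot: [179.9, 0.0, 117.0]
wrist_force: [-0.1, -0.6, 5.7]
opening: 0.0234
grasp_force: 30.0
```

```bash
python3 -m crank '[{"gripper":15,"travel":[0,0,-4],"twist":[0,0,0]},{"gripper":15,"travel":[0,0,-10],"twist":[0,0,0]},{"gripper":15,"travel":[0,0,-20],"twist":[0,0,0]},{"gripper":15,"travel":[0,0,-20],"twist":[0,0,0]},{"gripper":15,"travel":[0,0,-20],"twist":[0,0,0]},{"gripper":15,"travel":[0,0,0],"twist":[0,0,-0.16]},{"gripper":15,"travel":[0,0,0],"twist":[0,0,-0.17]},{"gripper":15,"travel":[0,0,0],"twist":[0,0,-0.17]},{"gripper":15,"travel":[0,0,0],"twist":[0,0,-0.17]},{"gripper":15,"travel":[0,0,0],"twist":[0,0,-0.16]},{"gripper":15,"travel":[0,0,0],"twist":[0,0,0]}]' 30
python3 -c "
from h import *;go(550,-316,60,164.5)"
```

```text
time: 16.85
ee_pos: [0.4464, 0.119, 0.0602]
tcp_rot: [180.0, 0.0, 164.5]
wrist_force: [-0.1, 0.8, -0.2]
opening: 0.0233
grasp_force: 29.5
t 16.85 pos [446.4 119.   60.2] rpy [180.    0.  164.5] q6 30.4 open 23.3 grip 29.5
shift [np.float64(-216.2), np.float64(-391.4), np.float64(0.2)] turn -0.0
```

```bash
python3 -m crank '[{"gripper":15,"travel":[-20,-36,0],"twist":[0,0,0]},{"gripper":15,"travel":[-20,-36,0],"twist":[0,0,0]},{"gripper":15,"travel":[-20,-36,0],"twist":[0,0,0]},{"gripper":15,"travel":[-20,-36,0],"twist":[0,0,0]},{"gripper":15,"travel":[-20,-36,0],"twist":[0,0,0]},{"gripper":15,"travel":[-20,-36,0],"twist":[0,0,0]},{"gripper":15,"travel":[-20,-36,0],"twist":[0,0,0]},{"gripper":15,"travel":[-20,-36,0],"twist":[0,0,0]},{"gripper":15,"travel":[-20,-36,0],"twist":[0,0,0]},{"gripper":15,"travel":[-20,-36,0],"twist":[0,0,0]},{"gripper":15,"travel":[-16,-31,0],"twist":[0,0,0]},{"gripper":15,"travel":[0,0,0],"twist":[0,0,0]}]' 30
python3 -c "
from h import *;go(550,-316,-10,164.5)"
```

```text
time: 18.35
ee_pos: [0.5502, -0.3174, 0.0592]
tcp_rot: [-180.0, -0.0, 164.2]
wrist_force: [-0.2, 1.0, -1.1]
opening: 0.0233
grasp_force: 29.6
t 18.35 pos [ 550.2 -317.4   59.2] rpy [-180.    -0.   164.2] q6 -14.2 open 23.3 grip 29.6
shift [np.float64(0.6), np.float64(1.3), np.float64(69.2)] turn -0.005
```

```bash
python3 -m crank '[{"gripper":15,"travel":[-1,1,20],"twist":[0,0,0]},{"gripper":15,"travel":[0,0,20],"twist":[0,0,0]},{"gripper":15,"travel":[0,0,14],"twist":[0,0,0]},{"gripper":15,"travel":[0,0,8],"twist":[0,0,0]},{"gripper":15,"travel":[0,0,4],"twist":[0,0,0]},{"gripper":15,"travel":[0,0,2],"twist":[0,0,0]},{"gripper":15,"travel":[0,0,1],"twist":[0,0,0]},{"gripper":15,"travel":[0,0,0],"twist":[0,0,0]},{"gripper":15,"travel":[0,0,0],"twist":[0,0,0]}]' 30
```

```text
time: 19.48
ee_pos: [0.5517, -0.3149, -0.0089]
tcp_rot: [-180.0, 0.0, 164.5]
wrist_force: [-1.5, -0.1, -1.1]
opening: 0.0238
grasp_force: 29.6
```

```bash
python3 -m crank '[{"gripper":15,"travel":[0,0,0.8],"twist":[0,0,0]},{"gripper":15,"travel":[0,0,0.8],"twist":[0,0,0]},{"gripper":15,"travel":[0,0,0],"twist":[0,0,0]}]' 30
```

```text
time: 19.85
ee_pos: [0.5516, -0.3149, -0.0104]
tcp_rot: [-180.0, 0.0, 164.5]
wrist_force: [-0.7, 0.5, 3.7]
opening: 0.0232
grasp_force: 29.9
```

Set down. Release and go to the switch (431,-126, yaw 116.6).

```bash
python3 -m crank '[{"gripper":34,"travel":[0,0,0],"twist":[0,0,0]},{"gripper":34,"travel":[0,0,0],"twist":[0,0,0]},{"gripper":34,"travel":[0,0,-6],"twist":[0,0,0]},{"gripper":34,"travel":[0,0,-20],"twist":[0,0,0]},{"gripper":34,"travel":[0,0,-25],"twist":[0,0,0]},{"gripper":34,"travel":[0,0,-25],"twist":[0,0,0]},{"gripper":50,"travel":[0,0,0],"twist":[0,0,0.17]},{"gripper":50,"travel":[0,0,0],"twist":[0,0,0.17]},{"gripper":50,"travel":[0,0,0],"twist":[0,0,0.17]},{"gripper":50,"travel":[0,0,0],"twist":[0,0,0.17]},{"gripper":50,"travel":[0,0,0],"twist":[0,0,0.16]},{"gripper":50,"travel":[0,0,0],"twist":[0,0,0]}]'
python3 -c "
from h import *;go(431,-126,50,116.6)"
```

```text
time: 21.35
ee_pos: [0.552, -0.315, 0.0667]
tcp_rot: [180.0, 0.1, 116.5]
wrist_force: [-0.1, -0.2, 0.3]
opening: 0.0503
grasp_force: 0.0
t 21.35 pos [ 552.  -315.    66.7] rpy [1.800e+02 1.000e-01 1.165e+02] q6 33.8 open 50.3 grip 0.0
shift [np.float64(223.1), np.float64(-24.0), np.float64(16.7)] turn -0.002
```

```bash
python3 -m crank '[{"gripper":50,"travel":[37,-4,0],"twist":[0,0,0]},{"gripper":50,"travel":[37,-4,0],"twist":[0,0,0]},{"gripper":50,"travel":[37,-4,0],"twist":[0,0,0]},{"gripper":50,"travel":[37,-4,0],"twist":[0,0,0]},{"gripper":50,"travel":[37,-4,0],"twist":[0,0,0]},{"gripper":50,"travel":[38,-4,0],"twist":[0,0,0]},{"gripper":50,"travel":[0,0,10],"twist":[0,0,0]},{"gripper":50,"travel":[0,0,10],"twist":[0,0,0]},{"gripper":50,"travel":[0,0,0],"twist":[0,0,0]}]'
python3 -c "
from h import *;go(431,-126,-16,116.6)"
```

```text
time: 22.48
ee_pos: [0.4307, -0.1261, 0.0442]
tcp_rot: [-179.9, -0.1, 116.4]
wrist_force: [-0.0, 0.8, 0.8]
opening: 0.0499
grasp_force: 0.0
t 22.48 pos [ 430.7 -126.1   44.2] rpy [-1.799e+02 -1.000e-01  1.164e+02] q6 47.2 open 49.9 grip 0.0
shift [np.float64(-0.0), np.float64(0.4), np.float64(60.2)] turn -0.003
```

```bash
python3 -m crank '[{"gripper":50,"travel":[0,0,20],"twist":[0,0,0]},{"gripper":50,"travel":[0,0,20],"twist":[0,0,0]},{"gripper":50,"travel":[0,0,12],"twist":[0,0,0]},{"gripper":50,"travel":[0,0,8],"twist":[0,0,0]},{"gripper":40,"travel":[0,0,0],"twist":[0,0,0]},{"gripper":30,"travel":[0,0,0],"twist":[0,0,0]},{"gripper":20,"travel":[0,0,0],"twist":[0,0,0]},{"gripper":15,"travel":[0,0,0],"twist":[0,0,0]},{"gripper":15,"travel":[0,0,0],"twist":[0,0,0]}]' 30; python3 -c "
from h import *;cv2.imwrite('/tmp/swgrip.png',bot.camera('side')[:,:,::-1])"
```

```text
time: 23.6
ee_pos: [0.4315, -0.1259, -0.014]
tcp_rot: [179.9, 0.1, 116.4]
wrist_force: [-1.2, -0.8, 6.4]
opening: 0.024
grasp_force: 30.4
```

```bash
python3 -m crank '[{"gripper":15,"travel":[0,0,-4],"twist":[0,0,0]},{"gripper":15,"travel":[0,0,-10],"twist":[0,0,0]},{"gripper":15,"travel":[0,0,-20],"twist":[0,0,0]},{"gripper":15,"travel":[0,0,-20],"twist":[0,0,0]},{"gripper":15,"travel":[0,0,-20],"twist":[0,0,0]},{"gripper":15,"travel":[0,0,0],"twist":[0,0,-0.16]},{"gripper":15,"travel":[0,0,0],"twist":[0,0,-0.16]},{"gripper":15,"travel":[0,0,0],"twist":[0,0,-0.16]},{"gripper":15,"travel":[0,0,0],"twist":[0,0,-0.15]},{"gripper":15,"travel":[0,0,0],"twist":[0,0,-0.14]},{"gripper":15,"travel":[0,0,0],"twist":[0,0,0]}]' 30
python3 -c "
from h import *;go(633,-2,60,160.7)"
```

```text
time: 25.02
ee_pos: [0.4309, -0.1257, 0.0596]
tcp_rot: [180.0, 0.0, 160.5]
wrist_force: [1.1, -0.9, -0.5]
opening: 0.0238
grasp_force: 29.8
t 25.02 pos [ 430.9 -125.7   59.6] rpy [180.    0.  160.5] q6 3.3 open 23.8 grip 29.8
shift [np.float64(-149.1), np.float64(184.1), np.float64(-0.4)] turn -0.004
```

```bash
python3 -m crank '[{"gripper":15,"travel":[-25,31,0],"twist":[0,0,0]},{"gripper":15,"travel":[-25,31,0],"twist":[0,0,0]},{"gripper":15,"travel":[-25,31,0],"twist":[0,0,0]},{"gripper":15,"travel":[-25,31,0],"twist":[0,0,0]},{"gripper":15,"travel":[-25,30,0],"twist":[0,0,0]},{"gripper":15,"travel":[-24,30,0],"twist":[0,0,0]},{"gripper":15,"travel":[0,0,0],"twist":[0,0,0]},{"gripper":15,"travel":[0,0,0],"twist":[0,0,0]}]' 30
python3 -c "
from h import *;go(633,-2,-11,160.7)"
```

```text
time: 26.02
ee_pos: [0.6322, -0.002, 0.059]
tcp_rot: [-180.0, -0.0, 160.4]
wrist_force: [-0.6, -0.5, -0.6]
opening: 0.0242
grasp_force: 29.8
t 26.02 pos [632.2  -2.   59. ] rpy [-180.    -0.   160.4] q6 19.4 open 24.2 grip 29.8
shift [np.float64(-0.7), np.float64(0.3), np.float64(70.0)] turn -0.005
```

```bash
python3 -m crank '[{"gripper":15,"travel":[-1,0,20],"twist":[0,0,0]},{"gripper":15,"travel":[0,0,20],"twist":[0,0,0]},{"gripper":15,"travel":[0,0,14],"twist":[0,0,0]},{"gripper":15,"travel":[0,0,8],"twist":[0,0,0]},{"gripper":15,"travel":[0,0,4],"twist":[0,0,0]},{"gripper":15,"travel":[0,0,2],"twist":[0,0,0]},{"gripper":15,"travel":[0,0,0],"twist":[0,0,0]},{"gripper":15,"travel":[0,0,0],"twist":[0,0,0]}]' 30
```

```text
time: 27.02
ee_pos: [0.6339, -0.0022, -0.0084]
tcp_rot: [180.0, 0.0, 160.5]
wrist_force: [-0.2, -0.4, -0.1]
opening: 0.0243
grasp_force: 29.8
```

```bash
python3 -m crank '[{"gripper":15,"travel":[0,0,1],"twist":[0,0,0]},{"gripper":15,"travel":[0,0,1],"twist":[0,0,0]},{"gripper":15,"travel":[0,0,0.7],"twist":[0,0,0]},{"gripper":15,"travel":[0,0,0],"twist":[0,0,0]}]' 30
```

```text
time: 27.52
ee_pos: [0.6337, -0.0023, -0.011]
tcp_rot: [180.0, 0.0, 160.5]
wrist_force: [-1.9, 0.0, 5.8]
opening: 0.0239
grasp_force: 30.4
```

```bash
python3 -m crank '[{"gripper":34,"travel":[0,0,0],"twist":[0,0,0]},{"gripper":34,"travel":[0,0,0],"twist":[0,0,0]},{"gripper":34,"travel":[0,0,-6],"twist":[0,0,0]},{"gripper":34,"travel":[0,0,-20],"twist":[0,0,0]},{"gripper":34,"travel":[0,0,-25],"twist":[0,0,0]},{"gripper":34,"travel":[0,0,-25],"twist":[0,0,0]},{"gripper":50,"travel":[0,0,0],"twist":[0,0,-0.16]},{"gripper":50,"travel":[0,0,0],"twist":[0,0,-0.16]},{"gripper":50,"travel":[0,0,0],"twist":[0,0,-0.16]},{"gripper":50,"travel":[0,0,0],"twist":[0,0,-0.16]},{"gripper":50,"travel":[0,0,0],"twist":[0,0,0]}]'
python3 -c "
from h import *;go(444,12,67,-162.4)"
```

```text
time: 28.9
ee_pos: [0.6341, -0.0023, 0.066]
tcp_rot: [-180.0, 0.1, -162.9]
wrist_force: [-0.4, 0.8, 0.2]
opening: 0.0501
grasp_force: 0.0
t 28.9 pos [634.1  -2.3  66. ] rpy [-1.800e+02  1.000e-01 -1.629e+02] q6 -17.3 open 50.1 grip 0.0
shift [np.float64(177.4), np.float64(69.6), np.float64(-1.0)] turn -0.008
```

```bash
python3 -m crank '[{"gripper":50,"travel":[35,14,0],"twist":[0,0,0]},{"gripper":50,"travel":[35,14,0],"twist":[0,0,0]},{"gripper":50,"travel":[35,14,0],"twist":[0,0,0]},{"gripper":50,"travel":[35,14,0],"twist":[0,0,0]},{"gripper":50,"travel":[37,14,0],"twist":[0,0,-0.01]},{"gripper":50,"travel":[0,0,10],"twist":[0,0,0]},{"gripper":50,"travel":[0,0,0],"twist":[0,0,0]},{"gripper":50,"travel":[0,0,0],"twist":[0,0,0]}]'
python3 -c "
from h import *;go(444,12,-16,-162.4)"
```

```text
time: 29.9
ee_pos: [0.4446, 0.0123, 0.0547]
tcp_rot: [-180.0, 0.0, -162.3]
wrist_force: [-0.8, 0.3, 0.1]
opening: 0.0503
grasp_force: 0.0
t 29.9 pos [444.6  12.3  54.7] rpy [-180.     0.  -162.3] q6 -16.1 open 50.3 grip 0.0
shift [np.float64(0.6), np.float64(-0.1), np.float64(70.7)] turn 0.002
```

```bash
python3 -m crank '[{"gripper":50,"travel":[0,0,22],"twist":[0,0,0]},{"gripper":50,"travel":[0,0,22],"twist":[0,0,0]},{"gripper":50,"travel":[0,0,16],"twist":[0,0,0]},{"gripper":50,"travel":[0,0,11],"twist":[0,0,0]},{"gripper":40,"travel":[0,0,0],"twist":[0,0,0]},{"gripper":30,"travel":[0,0,0],"twist":[0,0,0]},{"gripper":20,"travel":[0,0,0],"twist":[0,0,0]},{"gripper":15,"travel":[0,0,0],"twist":[0,0,0]},{"gripper":15,"travel":[0,0,0],"twist":[0,0,0]}]' 30
```

```text
time: 31.02
ee_pos: [0.4445, 0.0123, -0.0156]
tcp_rot: [-180.0, 0.1, -162.2]
wrist_force: [-0.7, -1.0, 5.8]
opening: 0.0232
grasp_force: 29.5
```

```bash
python3 -m crank '[{"gripper":15,"travel":[0,0,-4],"twist":[0,0,0]},{"gripper":15,"travel":[0,0,-10],"twist":[0,0,0]},{"gripper":15,"travel":[0,0,-20],"twist":[0,0,0]},{"gripper":15,"travel":[0,0,-22],"twist":[0,0,0]},{"gripper":15,"travel":[0,0,-24],"twist":[0,0,0]},{"gripper":15,"travel":[0,0,0],"twist":[0,0,0.16]},{"gripper":15,"travel":[0,0,0],"twist":[0,0,0.17]},{"gripper":15,"travel":[0,0,0],"twist":[0,0,0]}]' 30
python3 - <<'E'
from h import *
go(552,247,60,178.8)
s=bot.camera("side")[:,:,::-1];u,v=map(int,proj("side",(.444,.012,.08)))
g=cv2.imread("/tmp/swgrip.png");p,q=map(int,proj("side",(.431,-.126,.03)))
x=np.hstack([cv2.resize(i[b-30:b+30,a-30:a+30],(400,400),interpolation=cv2.INTER_CUBIC) for i,a,b in((s,u,v),(g,p,q))]);cv2.imwrite("pics/lampB.png",cv2.convertScaleAbs(x,alpha=1.8,beta=25))
E
```

```text
time: 32.02
ee_pos: [0.4439, 0.0123, 0.064]
tcp_rot: [180.0, 0.0, 178.9]
wrist_force: [0.7, -0.2, -0.9]
opening: 0.0233
grasp_force: 29.4
t 32.02 pos [443.9  12.3  64. ] rpy [180.    0.  178.9] q6 2.7 open 23.3 grip 29.4
shift [np.float64(-103.7), np.float64(236.7), np.float64(4.0)] turn 0.002
```

View pics/lampB.png

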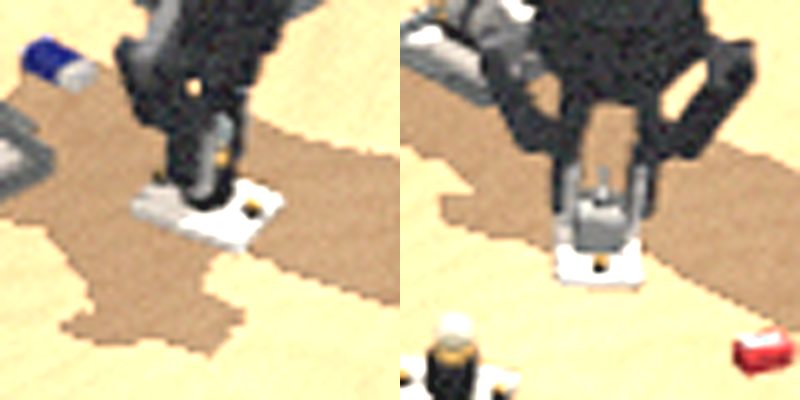

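The lamp is held level at its socket, with the finger tips just above the base. I'll carry it to the lamps tray's right bay.

```bash
python3 -m crank '[{"gripper":15,"travel":[-15,34,0],"twist":[0,0,0]},{"gripper":15,"travel":[-15,34,0],"twist":[0,0,0]},{"gripper":15,"travel":[-15,34,0],"twist":[0,0,0]},{"gripper":15,"travel":[-15,34,0],"twist":[0,0,0]},{"gripper":15,"travel":[-15,34,0],"twist":[0,0,0]},{"gripper":15,"travel":[-15,34,0],"twist":[0,0,0]},{"gripper":15,"travel":[-14,33,0],"twist":[0,0,0]},{"gripper":15,"travel":[0,0,0],"twist":[0,0,0]},{"gripper":15,"travel":[0,0,0],"twist":[0,0,0]}]' 30
python3 -c "
from h import *;go(552,247,-12,178.8)"
```

```text
time: 33.2
ee_pos: [0.5522, 0.2468, 0.0632]
tcp_rot: [-180.0, -0.0, 179.0]
wrist_force: [0.1, -0.1, 0.2]
opening: 0.0227
grasp_force: 29.5
t 33.2 pos [552.2 246.8  63.2] rpy [-180.   -0.  179.] q6 25.1 open 22.7 grip 29.5
shift [np.float64(0.2), np.float64(0.2), np.float64(75.2)] turn 0.003
```

```bash
python3 -m crank '[{"gripper":15,"travel":[0,0,22],"twist":[0,0,0]},{"gripper":15,"travel":[0,0,22],"twist":[0,0,0]},{"gripper":15,"travel":[0,0,15],"twist":[0,0,0]},{"gripper":15,"travel":[0,0,8],"twist":[0,0,0]},{"gripper":15,"travel":[0,0,4],"twist":[0,0,0]},{"gripper":15,"travel":[0,0,2],"twist":[0,0,0]},{"gripper":15,"travel":[0,0,0],"twist":[0,0,0]},{"gripper":15,"travel":[0,0,0],"twist":[0,0,0]}]' 30
```

```text
time: 34.2
ee_pos: [0.5528, 0.2473, -0.0091]
tcp_rot: [180.0, 0.0, 178.9]
wrist_force: [-0.0, -0.1, -1.5]
opening: 0.0228
grasp_force: 29.5
```

```bash
python3 -m crank '[{"gripper":15,"travel":[0,0,1],"twist":[0,0,0]},{"gripper":15,"travel":[0,0,1],"twist":[0,0,0]},{"gripper":15,"travel":[0,0,0.5],"twist":[0,0,0]},{"gripper":15,"travel":[0,0,0],"twist":[0,0,0]}]' 30
```

```text
time: 34.7
ee_pos: [0.5525, 0.2472, -0.0121]
tcp_rot: [-180.0, -0.0, 178.9]
wrist_force: [-0.6, 0.2, -0.6]
opening: 0.0228
grasp_force: 29.5
```

```bash
python3 -m crank '[{"gripper":15,"travel":[0,0,0.5],"twist":[0,0,0]},{"gripper":15,"travel":[0,0,0.4],"twist":[0,0,0]},{"gripper":15,"travel":[0,0,0],"twist":[0,0,0]}]' 30
```

```text
time: 35.08
ee_pos: [0.5526, 0.2472, -0.0126]
tcp_rot: [180.0, 0.0, 178.9]
wrist_force: [-1.3, -1.5, 4.8]
opening: 0.0233
grasp_force: 29.8
```

Contact. Release and go to lamp A (400,266, yaw 152.8).

```bash
python3 -m crank '[{"gripper":34,"travel":[0,0,0],"twist":[0,0,0]},{"gripper":34,"travel":[0,0,0],"twist":[0,0,0]},{"gripper":34,"travel":[0,0,-6],"twist":[0,0,0]},{"gripper":34,"travel":[0,0,-20],"twist":[0,0,0]},{"gripper":34,"travel":[0,0,-25],"twist":[0,0,0]},{"gripper":34,"travel":[0,0,-25],"twist":[0,0,0]},{"gripper":50,"travel":[0,0,0],"twist":[0,0,0.15]},{"gripper":50,"travel":[0,0,0],"twist":[0,0,0.15]},{"gripper":50,"travel":[0,0,0],"twist":[0,0,0.155]},{"gripper":50,"travel":[0,0,0],"twist":[0,0,0]}]'
python3 -c "
from h import *;go(400,266,55,152.8)"
```

```text
time: 36.33
ee_pos: [0.5529, 0.2473, 0.0646]
tcp_rot: [179.9, 0.1, 152.9]
wrist_force: [0.2, 0.6, 0.6]
opening: 0.0498
grasp_force: 0.0
t 36.33 pos [552.9 247.3  64.6] rpy [1.799e+02 1.000e-01 1.529e+02] q6 51.2 open 49.8 grip 0.0
shift [np.float64(144.6), np.float64(-53.2), np.float64(9.6)] turn 0.001
```

```bash
python3 -m crank '[{"gripper":50,"travel":[36,-13,0],"twist":[0,0,0]},{"gripper":50,"travel":[36,-13,0],"twist":[0,0,0]},{"gripper":50,"travel":[36,-13,0],"twist":[0,0,0]},{"gripper":50,"travel":[37,-14,0],"twist":[0,0,0]},{"gripper":50,"travel":[0,0,10],"twist":[0,0,0]},{"gripper":50,"travel":[0,0,0],"twist":[0,0,0]},{"gripper":50,"travel":[0,0,0],"twist":[0,0,0]}]'
python3 -c "
from h import *;go(400,266,-16.5,152.8)"
```

```text
time: 37.2
ee_pos: [0.4001, 0.2663, 0.0532]
tcp_rot: [180.0, 0.0, 152.8]
wrist_force: [1.0, 0.3, 0.5]
opening: 0.0499
grasp_force: 0.0
t 37.2 pos [400.1 266.3  53.2] rpy [180.    0.  152.8] q6 60.8 open 49.9 grip 0.0
shift [np.float64(-0.0), np.float64(-0.3), np.float64(69.7)] turn 0.0
```

```bash
python3 -m crank '[{"gripper":50,"travel":[0,0,22],"twist":[0,0,0]},{"gripper":50,"travel":[0,0,22],"twist":[0,0,0]},{"gripper":50,"travel":[0,0,15],"twist":[0,0,0]},{"gripper":50,"travel":[0,0,11],"twist":[0,0,0]},{"gripper":40,"travel":[0,0,0],"twist":[0,0,0]},{"gripper":30,"travel":[0,0,0],"twist":[0,0,0]},{"gripper":20,"travel":[0,0,0],"twist":[0,0,0]},{"gripper":15,"travel":[0,0,0],"twist":[0,0,0]},{"gripper":15,"travel":[0,0,0],"twist":[0,0,0]}]' 30
```

```text
time: 38.33
ee_pos: [0.3999, 0.2667, -0.016]
tcp_rot: [179.9, 0.0, 152.8]
wrist_force: [-1.7, 0.0, 6.2]
opening: 0.0234
grasp_force: 29.6
```

```bash
python3 -m crank '[{"gripper":15,"travel":[0,0,-4],"twist":[0,0,0]},{"gripper":15,"travel":[0,0,-10],"twist":[0,0,0]},{"gripper":15,"travel":[0,0,-22],"twist":[0,0,0]},{"gripper":15,"travel":[0,0,-25],"twist":[0,0,0]},{"gripper":15,"travel":[0,0,-25],"twist":[0,0,0]},{"gripper":15,"travel":[0,0,0],"twist":[0,0,-0.15]},{"gripper":15,"travel":[0,0,0],"twist":[0,0,-0.15]},{"gripper":15,"travel":[0,0,0],"twist":[0,0,-0.155]},{"gripper":15,"travel":[0,0,0],"twist":[0,0,0]}]' 30
python3 -c "
from h import *;go(554,369,70,178.8)"
```

```text
time: 39.45
ee_pos: [0.3994, 0.2664, 0.0695]
tcp_rot: [180.0, 0.0, 178.8]
wrist_force: [0.2, 0.6, -0.9]
opening: 0.0229
grasp_force: 29.5
t 39.45 pos [399.4 266.4  69.5] rpy [180.    0.  178.8] q6 34.9 open 22.9 grip 29.5
shift [np.float64(-152.4), np.float64(105.8), np.float64(-0.5)] turn 0.0
```

```bash
python3 -m crank '[{"gripper":15,"travel":[-30,21,0],"twist":[0,0,0]},{"gripper":15,"travel":[-30,21,0],"twist":[0,0,0]},{"gripper":15,"travel":[-30,21,0],"twist":[0,0,0]},{"gripper":15,"travel":[-31,21,0],"twist":[0,0,0]},{"gripper":15,"travel":[-31,22,0],"twist":[0,0,0]},{"gripper":15,"travel":[0,0,0],"twist":[0,0,0]},{"gripper":15,"travel":[0,0,0],"twist":[0,0,0]}]' 30
python3 -c "
from h import *;go(554,369,-12.5,178.8)"
```

```text
time: 40.33
ee_pos: [0.553, 0.369, 0.0688]
tcp_rot: [-180.0, -0.1, 178.7]
wrist_force: [0.4, -0.3, -0.2]
opening: 0.0232
grasp_force: 29.5
t 40.33 pos [553.  369.   68.8] rpy [-1.800e+02 -1.000e-01  1.787e+02] q6 35.0 open 23.2 grip 29.5
shift [np.float64(-1.0), np.float64(-0.0), np.float64(81.3)] turn -0.001
```

```bash
python3 -m crank '[{"gripper":15,"travel":[-1,0,22],"twist":[0,0,0]},{"gripper":15,"travel":[0,0,22],"twist":[0,0,0]},{"gripper":15,"travel":[0,0,18],"twist":[0,0,0]},{"gripper":15,"travel":[0,0,10],"twist":[0,0,0]},{"gripper":15,"travel":[0,0,5],"twist":[0,0,0]},{"gripper":15,"travel":[0,0,2],"twist":[0,0,0]},{"gripper":15,"travel":[0,0,0],"twist":[0,0,0]},{"gripper":15,"travel":[0,0,0],"twist":[0,0,0]}]' 30
```

```text
time: 41.32
ee_pos: [0.5547, 0.3695, -0.0094]
tcp_rot: [180.0, 0.0, 178.9]
wrist_force: [-0.4, -0.2, -0.9]
opening: 0.0232
grasp_force: 29.5
```

```bash
python3 -m crank '[{"gripper":15,"travel":[0,0,1],"twist":[0,0,0]},{"gripper":15,"travel":[0,0,0.5],"twist":[0,0,0]},{"gripper":15,"travel":[0,0,0.5],"twist":[0,0,0]},{"gripper":15,"travel":[0,0,0],"twist":[0,0,0]}]' 30
```

```text
time: 41.82
ee_pos: [0.5544, 0.3693, -0.0119]
tcp_rot: [-180.0, -0.0, 178.9]
wrist_force: [-1.3, 1.3, -1.6]
opening: 0.0228
grasp_force: 29.5
```

```bash
python3 -m crank '[{"gripper":15,"travel":[0,0,0.6],"twist":[0,0,0]},{"gripper":15,"travel":[0,0,0.6],"twist":[0,0,0]},{"gripper":15,"travel":[0,0,0],"twist":[0,0,0]}]' 30
```

```text
time: 42.2
ee_pos: [0.5544, 0.3693, -0.0129]
tcp_rot: [180.0, 0.0, 178.9]
wrist_force: [-1.4, -1.2, 1.3]
opening: 0.0232
grasp_force: 29.8
```

Touching, at the pick height + 3 mm. Release, back away towards the table edge, and look.

```bash
python3 -m crank '[{"gripper":15,"travel":[0,0,0.3],"twist":[0,0,0]},{"gripper":34,"travel":[0,0,0],"twist":[0,0,0]},{"gripper":34,"travel":[0,0,0],"twist":[0,0,0]},{"gripper":34,"travel":[0,0,-6],"twist":[0,0,0]},{"gripper":34,"travel":[0,0,-20],"twist":[0,0,0]},{"gripper":34,"travel":[0,0,-30],"twist":[0,0,0]},{"gripper":34,"travel":[0,0,-40],"twist":[0,0,0]},{"gripper":34,"travel":[40,25,-20],"twist":[0,0,0]},{"gripper":34,"travel":[40,25,0],"twist":[0,0,0]},{"gripper":34,"travel":[40,30,0],"twist":[0,0,0]},{"gripper":34,"travel":[40,30,0],"twist":[0,0,0]},{"gripper":34,"travel":[40,30,0],"twist":[0,0,0]}]'
python3 - <<'E'
from h import *
t=bot.camera("top")[:,:,::-1];s=bot.camera("side")[:,:,::-1]
A=cv2.resize(t[120:215,75:295],(690,298),interpolation=cv2.INTER_CUBIC);B=cv2.resize(t[120:215,200:420],(690,298),interpolation=cv2.INTER_CUBIC)
cv2.imwrite("pics/end_top.png",cv2.convertScaleAbs(np.vstack([A,B]),alpha=1.3,beta=10))
cv2.imwrite("pics/end_side.png",cv2.convertScaleAbs(cv2.resize(s[120:300,140:340],(667,600),interpolation=cv2.INTER_CUBIC),alpha=1.3,beta=10))
E
```

```text
time: 43.7
ee_pos: [0.3561, 0.5143, 0.1046]
tcp_rot: [179.9, 0.1, 178.9]
wrist_force: [0.5, -0.0, -0.7]
opening: 0.0338
grasp_force: 0.0
```

View pics/end_top.png

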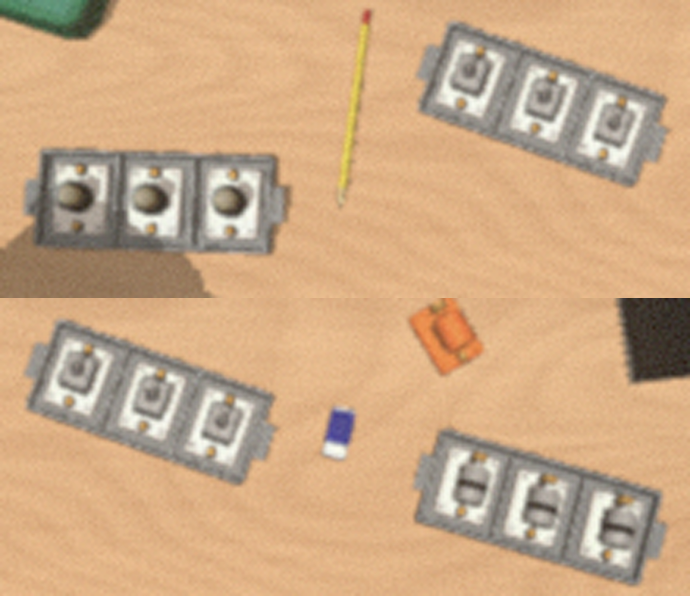

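View pics/end_side.png

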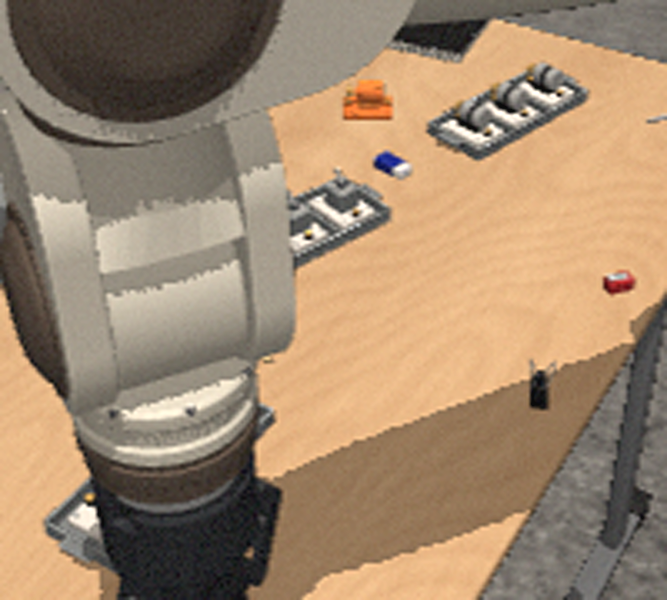

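The top view shows all nine bays filled with the right kinds, each part square and inside its bay. The lamps are at (75–230,198) in the upper strip, the switches at (78–222,370–420) and the motors at (470–618,480–525). The orange look-alike is untouched.

```bash
python3 -c "
from workcell import bot;print(bot.job_done())"
```

```text
the job is handed in; nothing more can be done
None
```

The job is handed in at about 44 s: all five parts were set down in the bays of their own kind, and the last top view shows all three trays full; the arm hid the lamps tray in the last side view.

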